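# Send the setting block through the one-way gate

## Task

Seat the rectangular aluminium setting block fully down and flat in the pocket of the wooden shuttle and let go of it there. Then push the shuttle along its track, through the sprung gate, until it is well clear and both flaps have swung shut behind it, with the block still seated. Keep the shuttle down on its track, and leave the other things on the bench where they are.

Things in the scene. Friction and masses are not known exactly. Their poses are not given: they have to be found in the camera images.
- block_center (a point): Centre (half-way up) of the loose aluminium setting block: 60 mm along its x, 40 mm along its y, 44 mm tall along z, 0.2 to 0.36 kg, two small dark dots on its top. It starts flat on the bench on the robot's side of the track, in one of three places shared with the aluminium bar and the wooden block. Either way round is fine in the pocket.
- shuttle: Loose wooden shuttle: a block 90 mm long (its x, the direction of travel), 90 mm wide (y) and 30 mm thick, 0.4 to 0.65 kg, with a rectangular pocket in the middle of its top. Origin: centre of its underside. It starts on the track, 100 to 150 mm before the gate line, and slides freely along the track (it yields a little if pushed sideways by the block).
- pocket (a point): Centre of the pocket's floor, 14 mm above the shuttle's underside. The pocket is 63 mm along the shuttle's x, 43 mm along its y, 16 mm deep, with a 2 mm chamfer round its mouth. When the block is seated its centre lies 22 mm above this point and 28 mm of it stands out of the shuttle. Axes as the shuttle's.
- shuttle_rear (a point): Centre of the shuttle's flat rear face, the face to push on, 15 mm above its underside. Axes as the shuttle's.
- track: Fixed steel track, open above: floor plate 420 x 124 mm (150 mm wide at the gate), its top 8 mm above the bench. Origin: on the bench under the middle of the gate line; +x is the direction of travel (roughly to the robot's right), z up. It starts at x = -220 mm. Guide rails along y = +-50 mm, inner faces 94 mm apart, rise to 18 mm above the bench and keep the shuttle straight.
- gate (a point): Middle of the gate line, on the track's floor. Two flaps on upright hinges at y = +-54 mm, posts 66 mm tall with inner faces 110 mm apart, nothing overhead: fingers can follow the shuttle through and then rise out. The shuttle's rear face must be over 55 mm past this point for the flaps to shut behind it. Axes as the track's.
- end_stop (a point): Middle of the face of the rubber stop at the far end of the track, 185 mm past the gate line; the stop is 30 mm tall. Axes as the track's.
- flap_left (a joint): Opening angle of the flap at the track's +y side, rad: 0 shut across the track, 1.6 fully open; it opens only in the direction of travel (+x) and a spring of 0.02 to 0.08 N m shuts it. Flap: aluminium sheet 52 mm long, 4 mm thick, from 22 to 62 mm above the bench.
- flap_right (a joint): The same for the mirrored flap at the track's -y side.
- long_bar: aluminium bar lying flat, 95 x 28 x 25 mm. Bystander. Origin: at its underside, in the middle.
- wood_block: pale wooden block with a stepped, rounded top, 60 x 50 x 36 mm. Bystander. Origin: at its underside, in the middle.
- taper_weight: steel frustum standing upright, 60 mm across at the foot, 68 mm tall. Bystander to the left. Origin: at its underside, in the middle.
- tape_case: round grey tape-measure case lying flat, 68 mm across, 28 mm tall. Bystander to the right. Origin: at its underside, in the middle.
- hammer: hammer lying to the left. Bystander. Origin: under its middle.
- screwdriver: screwdriver lying to the right. Bystander. Origin: under its middle.
- tin: plain steel can standing upright, 66 mm across, 90 mm tall. Bystander beyond the track. Origin: at its underside, in the middle.
Not all that is in view belongs to the job. What is shaped like the shuttle but green or turquoise is not meant. What is shaped like the part that bears block_center but red is not meant.

How it is judged:
On the way, in this order (a step that is already met when the one before it is completed fails the run):
1. the block sits flat at the bottom of the shuttle's pocket, let go, with the shuttle still before the gate (x of block_center in the frame of pocket between -0.004 and 0.004 m and y of block_center in the frame of pocket between -0.004 and 0.004 m and z of block_center in the frame of pocket between 0.018 and 0.0255 m and angle between the z axis of block_center and the z axis of pocket, either way round below 0.06 rad and angle between the x axis of block_center and the x axis of pocket, either way round below 0.15 rad and x of shuttle in the frame of track below -0.05 m and contact force between the fingers and setting_block below 0.1 N), for 0.2 s.
2. the shuttle, with the block in it, is between the two opened flaps (x of block_center in the frame of pocket between -0.004 and 0.004 m and y of block_center in the frame of pocket between -0.004 and 0.004 m and z of block_center in the frame of pocket between 0.018 and 0.0255 m and angle between the z axis of block_center and the z axis of pocket, either way round below 0.06 rad and angle between the x axis of block_center and the x axis of pocket, either way round below 0.15 rad and x of shuttle in the frame of track between -0.03 and 0.08 m and z of shuttle in the frame of track between 0 and 0.02 m and value of joint each of flap_left, flap_right above 0.6 rad), for 0.05 s.
At the end, for the whole second after the job is handed in: The block sits fully down in the pocket (within 4 mm sideways, 3.5 mm in height, 0.06 rad), the shuttle rests flat on the track with its origin more than 98 mm past the gate line, and both flaps are shut within 0.08 rad (x of block_center in the frame of pocket between -0.004 and 0.004 m and y of block_center in the frame of pocket between -0.004 and 0.004 m and z of block_center in the frame of pocket between 0.018 and 0.0255 m and angle between the z axis of block_center and the z axis of pocket, either way round below 0.06 rad and angle between the x axis of block_center and the x axis of pocket, either way round below 0.15 rad and x of shuttle in the frame of track above 0.098 m and z of shuttle in the frame of track between 0.003 and 0.013 m and y of shuttle in the frame of track between -0.008 and 0.008 m and value of joint each of flap_left, flap_right below 0.08 rad and linear speed of shuttle below 0.01 m/s); the robot touches nothing.
It fails at once if the shuttle is lifted off the track or tipped (more than 12 mm or 0.25 rad) (z of shuttle in the frame of track above 0.02 m or angle between shuttle's own z axis and vertical above 0.25 rad).
It fails at once if the block is still held by the fingers when the shuttle enters the gate (x of shuttle in the frame of track above -0.03 m and contact force between the fingers and setting_block above 0.5 N).
It fails at once if another thing on the bench is moved more than 25 mm (distance of any of long_bar, wood_block, taper_weight, tape_case, hammer, screwdriver, tin from where it was at the start of the episode above 0.025 m).
It also fails if it takes over 70 s, if anything falls off the work surface, if the arm or the gripper's body presses on something with over 40 N, if the wrist force passes 120 N, or if a joint passes its speed limit or range.

## Robot

A 6-joint arm with a two-finger parallel gripper is mounted at the origin on the work surface. World frame = base frame: x ahead of the robot, y to its left, z up, the work surface at z = 0. Lengths are in m, angles in rad, forces in N, time in s.
With the tool pointing down it reaches from about 0.275 to 0.775 m from the base axis. Payload 14.6 kg.
Tool frame: the origin (TCP) lies on the centre line of the jaws, within the pads' length; the fingertips stand 25 mm ahead of it and the grasp point (between the pads) lies 6 mm ahead of it; z points along the fingers, y is the line along which they close (so a half turn about z gives the same grasp; the last joint's range is limited). The gripper opens to 85 mm and grips with 20 to 120 N. Pads are 22 mm wide; open, the fingers measure 114 mm over their backs; the gripper's body (76 mm by 85 mm) begins 54 mm behind the grasp point. The pads swing forward as they close: fully open they stand 13 mm farther back than shut.
Start: joints at [1.139, 0.263, -0.048, 1.259, 0, 1.415], TCP at [0.143, 0.505, 0.256] pointing down, gripper open.
Joint ranges: [-2.65, 2.65], [-0.89, 1.7], [-1.18, 1.37], [-2.13, 2.11], [-1.35, 1.29], [-3.14, 3.14]. Speed limits (rad/s): [1.89, 1.89, 2.57, 2.79, 3.14, 3.14].

## Interface

Orientations are given as [roll, pitch, yaw] about the fixed x, y, z axes, in that order (R = Rz(yaw) Ry(pitch) Rx(roll)).
In Python, from plant import bot, optics, order gives the robot as it stands.
- The arm moves only by the tool servo_tool, never from a script. Its argument "moves" is text: rows parted by semicolons, each of 7 numbers parted by spaces: the shift along the world's x, y, z in m, then the turn, a rotation vector about the world's x, y, z in degrees, then the finger opening in m, from 0 to 0.0854. In form: dx dy dz wx wy wz gripper; .... A call has 1 to 10 rows; each row is the pose to reach, as a shift and turn from the pose commanded when the call began; what a row does not reach only later rows make up. A row lasts 1/10 s, in which the tool goes at most 50 mm and 8.59 degrees, less where a joint would pass 70% of its speed; a pose out of reach is approached as far as the arm can. A call with a gripper value outside its range is refused whole. The fingers move at their own pace and stop on an object; "force" is the grip in N (left out, the last holds). Time passes only in rows, so rows that repeat a pose let the fingers close. It gives the time, the measured TCP pose, the force, the opening and the grip force at its end, in the units of the state.
- bot.state(): the state, without advancing time (a new reading comes with each control period).
- optics.grab_frame(name): name is "scene" or "top"; returns a dict with "pixels" (400x640x3 uint8, red, green, blue), "vertical_fov" (degrees; the focal length in pixels is half the picture's height over the tangent of half this angle, whatever the lens; pixels are square), "cx", "cy" (the principal point, pixels), "xyz" and "rotation" of the camera in the world. Camera axes: x right, y down, z forward; pixel columns grow to the right and rows downward; lengths in m; the calibration is good to about 2 mm. A picture is of the moment at which its call begins. There is no depth.
- order.job_done(): hands the job in; it is judged then, once.
The state is a dict: "clock": time; "qpos": joint angles; "joint_velocities": joint speeds; "tau": joint torques, N m; "position": TCP position; "orientation": TCP orientation; "ft_force": force on the tool from outside, world axes, zero at the start; "moment": the same for the moment, N m; "gripper_width": finger opening in m; "finger_force": force on a finger pad.
Only numpy, scipy, OpenCV 4.12 (cv2) and the standard library are available. Lean on these libraries where they do the work, as an engineer would, in place of code of your own. Each camera call takes 0.05 s, during which the arm holds its last target. There are 200 camera calls.

## Working session

There is one attempt and no reset: what is moved stays moved. The work goes in short steps, Python scripts to look and compute and a tool call to move; the robot and the scene stay as the last step left them, time stands still between calls to the robot, and variables do not carry over. Pictures are saved under pics/ and viewed, at most 10 in all, crops included, and the job is handed in when it is done.

Besides the shell and the picture viewer there is one more tool, called after "Request:" as name(argument=value, ...) on one line, values as JSON. servo_tool: Moves the arm, as the interface text tells. Its arguments: {"type":"object","properties":{"moves":{"type":"string"},"force":{"type":"number"}},"required":["moves"]}

```bash
mkdir -p pics
cat > h.py <<'E'
import numpy as np, cv2, math
from plant import bot, optics, order
def grab(n,fn=None):
    f=optics.grab_frame(n)
    if fn: cv2.imwrite('pics/'+fn,cv2.cvtColor(f['pixels'],cv2.COLOR_RGB2BGR))
    return f
def ray(f,uv,z):
    R=np.array(f['rotation']);R=R.reshape(3,3) if R.size==9 else R
    fl=200/math.tan(math.radians(f['vertical_fov'])/2)
    uv=np.atleast_2d(np.array(uv,float))
    d=np.c_[(uv[:,0]-f['cx'])/fl,(uv[:,1]-f['cy'])/fl,np.ones(len(uv))]@R.T
    c=np.array(f['xyz']); t=(z-c[2])/d[:,2]
    return (c+d*t[:,None])[:,:2]
E
python3 - <<'E'
from h import *
for n in('top','scene'):
    f=grab(n,n+'0.png'); print(n,f['xyz'],np.round(f['rotation'],3),f['vertical_fov'],f['cx'],f['cy'],[k for k in f])
s=bot.state();print(s['position'],s['orientation'],s['gripper_width'])
E
```

```text
top [0.52238967 0.01326349 1.25241796] [-3.087 -0.02  -1.55 ] 46.18714104621397 315.4448788607977 193.4175869604534 ['pixels', 'vertical_fov', 'cx', 'cy', 'xyz', 'rotation']
scene [0.92796838 0.66733293 0.83628503] [-2.377e+00  2.000e-03  2.639e+00] 50.250744397218945 315.57632375244145 199.05398022646645 ['pixels', 'vertical_fov', 'cx', 'cy', 'xyz', 'rotation']
[0.14338974 0.50480494 0.25587725] [-3.14064539e+00 -1.50919132e-04  2.86477320e+00] 0.08542437447745857
```

View pics/top0.png

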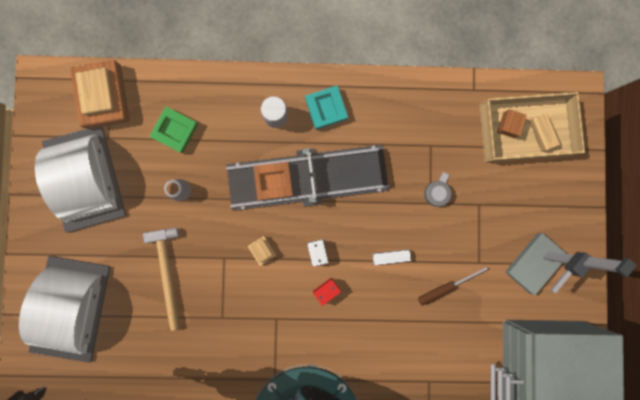

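View pics/scene0.png

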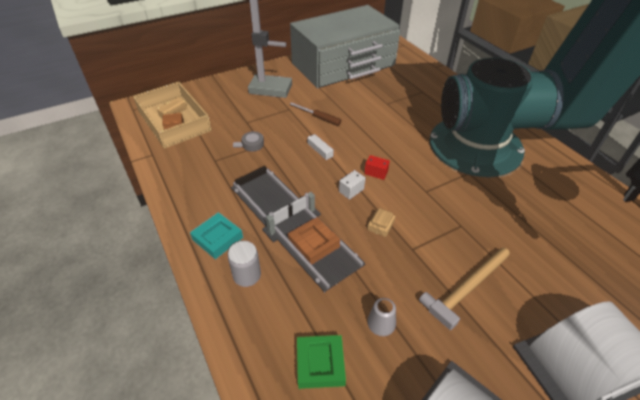

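The top view shows the block with its dots at (318,253), the shuttle at (273,181), and the gate at (311,175). In the scene view the block is at (352,184) and the shuttle at (314,240). I'll zoom in on both.

```bash
python3 - <<'E'
import cv2,numpy as np
t=cv2.imread('pics/top0.png');s=cv2.imread('pics/scene0.png')
a=cv2.resize(t[140:215,220:400],(800,333),interpolation=cv2.INTER_CUBIC)
b=cv2.resize(t[235:272,295:340],(320,263),interpolation=cv2.INTER_CUBIC)
c=cv2.resize(s[165:295,270:370],(202,263),interpolation=cv2.INTER_CUBIC)
d=cv2.resize(s[165:202,332:372],(278,263),interpolation=cv2.INTER_CUBIC)
cv2.imwrite('pics/z0.png',np.vstack([a,np.hstack([b,c,d])]))
E
python3 - <<'E'
import sys; sys.path.insert(0,'.')
from h import *
from scipy.spatial.transform import Rotation as Ro
s=open('h.py').read().replace("R=np.array(f['rotation']);R=R.reshape(3,3) if R.size==9 else R","R=Ro.from_euler('xyz',f['rotation']).as_matrix()").replace("import numpy","from scipy.spatial.transform import Rotation as Ro\nimport numpy",1)
open('h.py','w').write(s)
img=cv2.imread('pics/top0.png')
hsv=cv2.cvtColor(img,cv2.COLOR_BGR2HSV)
print(hsv[181,225:320].tolist()[::3])
print(img[235:272,318].tolist()); print(img[253,300:336,1].tolist())
E
```

```text
[[13, 132, 149], [13, 89, 121], [12, 28, 92], [12, 28, 92], [8, 23, 90], [13, 25, 90], [13, 25, 90], [13, 25, 90], [11, 23, 89], [11, 23, 89], [12, 118, 140], [12, 151, 169], [12, 144, 106], [12, 146, 108], [12, 151, 181], [12, 152, 190], [12, 152, 189], [12, 151, 184], [12, 152, 188], [12, 151, 176], [11, 151, 172], [12, 151, 164], [11, 94, 87], [10, 36, 63], [10, 36, 64], [13, 21, 87], [10, 17, 89], [6, 14, 88], [12, 14, 94], [17, 12, 189], [12, 16, 80], [9, 30, 59]]
[[77, 115, 160], [76, 113, 159], [77, 114, 159], [80, 115, 160], [103, 128, 161], [156, 167, 181], [206, 212, 218], [223, 226, 229], [224, 227, 230], [221, 224, 227], [218, 222, 224], [220, 223, 226], [223, 226, 229], [225, 228, 230], [225, 228, 231], [225, 228, 230], [224, 227, 230], [224, 227, 230], [225, 227, 230], [224, 227, 230], [225, 227, 230], [224, 226, 229], [223, 225, 228], [216, 219, 222], [192, 196, 200], [172, 176, 179], [179, 183, 187], [203, 208, 212], [216, 220, 223], [197, 203, 211], [139, 153, 173], [91, 124, 167], [84, 125, 175], [84, 125, 176], [82, 124, 174], [83, 123, 172], [81, 122, 170]]
[113, 113, 113, 113, 114, 113, 114, 115, 127, 166, 213, 227, 230, 230, 229, 228, 227, 227, 227, 227, 227, 227, 226, 224, 216, 182, 124, 79, 69, 69, 69, 69, 68, 68, 68, 68]
```

View pics/z0.png

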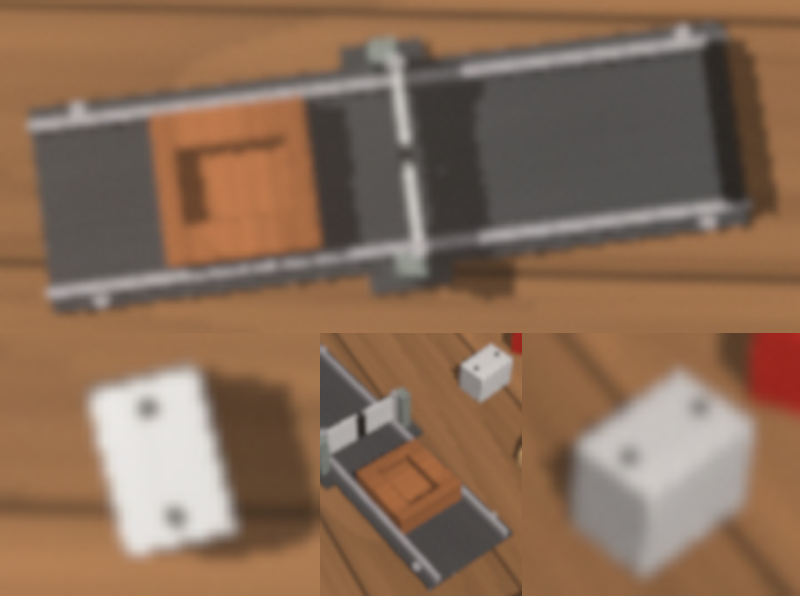

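The zoom shows white block edges and two dots, and a shuttle with clear edges between bright rails. Next I'll measure them at sub-pixel accuracy.

```bash
cat > m.py <<'E'
from h import *
K=8
def up(img,r):
    u0,v0,u1,v1=r
    return cv2.resize(img[v0:v1,u0:u1],None,fx=K,fy=K,interpolation=cv2.INTER_CUBIC)
def px(p,r): return (np.array(p,float)+.5)/K-.5+[r[0],r[1]]
def big(m):
    c,_=cv2.findContours(m.astype(np.uint8),cv2.RETR_EXTERNAL,cv2.CHAIN_APPROX_NONE)
    return max(c,key=cv2.contourArea)
def rect(f,c,r,z):  # rect fitted in world mm at height z
    w=ray(f,px(c[:,0],r),z)*1000
    (cx,cy),(a,b),t=cv2.minAreaRect(w.astype(np.float32)); 
    return np.round([cx,cy,a,b,t],1)
def shuttle(f,r,z=.038):
    h=cv2.cvtColor(up(f['pixels'],r),cv2.COLOR_RGB2HSV)
    m=((h[...,1]>95)&(h[...,2]>70)).astype(np.uint8)
    m=cv2.morphologyEx(m,cv2.MORPH_OPEN,np.ones((25,25)))
    c=big(m); return rect(f,c,r,z),m,c
def dots(f,r,z=.044,thr=150):
    g=up(f['pixels'],r).astype(np.uint8); h=cv2.cvtColor(g,cv2.COLOR_RGB2HSV)
    c=big((h[...,2]>thr)&(h[...,1]<60))
    inner=np.zeros(h.shape[:2],np.uint8); cv2.drawContours(inner,[c],-1,1,-1)
    inner=cv2.erode(inner,np.ones((21,21)))
    bh=cv2.morphologyEx(h[...,2],cv2.MORPH_BLACKHAT,cv2.getStructuringElement(cv2.MORPH_ELLIPSE,(41,41)))*inner
    n,l,s,ct=cv2.connectedComponentsWithStats((bh>15).astype(np.uint8))
    o=np.argsort(-s[1:,4])[:2]+1
    return ray(f,px(ct[o],r),z)*1000, s[o,4],rect(f,c,r,z),px(ct[o],r)
E
python3 - <<'E'
from m import *
T=grab('top');S=grab('scene')
print('block top',dots(T,(298,235,338,272)));print('block scene',dots(S,(332,165,365,205)))
r=(236,150,304,208)
sh,m,c=shuttle(T,r);print('shuttle top rect',sh)
w=ray(T,px(c[:,0],r),.038)*1000;print(cv2.boundingRect(c))
# rails: bright column maxima away from gate
g=T['pixels'].astype(float);sat=g.max(2)-g.min(2);val=g.mean(2)-1.5*sat
for a,b in((160,195),(145,172)): pass
up_,lo_=[],[]
gg=val
for u in list(range(236,300))+list(range(322,378)):
    vc=185.5-(u-230)*(185.5-171)/(385-230)   # rough centre
    for lst,lo,hi in((up_,vc-25,vc-14),(lo_,vc+14,vc+25)):
        v=np.arange(int(lo),int(hi)+1);x=np.clip(gg[v,u]-70,0,None)
        if x.sum()>60: lst.append((u,(v*x).sum()/x.sum()))
for n,l in(('up',up_),('lo',lo_)):
    w=ray(T,l,.018)*1000; vx,vy,x0,y0=cv2.fitLine(w.astype(np.float32),cv2.DIST_HUBER,0,.01,.01).ravel()
    d=(w-[x0,y0])@[-vy,vx]
    print(n,len(l),'yaw',math.degrees(math.atan2(vy,vx)),x0,y0,'std',d.std())
E
```

```text
block top (array([[417.59605857, -23.27016389],
       [456.46897117, -12.40002021]]), array([810, 766], dtype=int32), array([437.5, -17.5,  63.8,  42.7,  14.6]), array([[319.23287037, 260.4287037 ],
       [315.30107702, 245.10215405]]))
block scene (array([[459.18190231, -14.0252333 ],
       [421.46793827, -23.52389417]]), array([578, 428], dtype=int32), array([451.3,  -2. ,  90.6,  68.8,  14.6]), array([[346.98183391, 181.89965398],
       [356.95998832, 175.12616822]]))
shuttle top rect [620.3 101.3  90.8  94.1   8.6]
(140, 100, 315, 300)
up 120 yaw -82.13286775265398 687.84924 -5.547277 std 0.9563853023739974
lo 115 yaw -81.10068968233465 578.86896 41.4385 std 1.0197675477308987
```

Request:
servo_tool(moves="0.045 -0.05 -0.03 0 0 5 0.0854; 0.08 -0.1 -0.05 0 0 10 0.0854; 0.11 -0.15 -0.08 0 0 15 0.0854; 0.14 -0.2 -0.1 0 0 20 0.0854; 0.17 -0.25 -0.106 0 0 25 0.0854; 0.2 -0.3 -0.106 0 0 31 0.0854; 0.23 -0.35 -0.106 0 0 31 0.0854; 0.25 -0.4 -0.106 0 0 31 0.0854; 0.27 -0.45 -0.106 0 0 31 0.0854; 0.295 -0.5 -0.106 0 0 31 0.0854", force=40)

```text
clock: 1.2
position: [0.3946, 0.0944, 0.1523]
orientation: [-3.142, 0.0, -2.877]
ft_force: [0.7, 2.0, 0.4]
gripper_width: 0.0858
finger_force: 0.0
```

Run:
```python
from m import *
s=bot.state();print(s['clock'],s['position'],np.degrees(s['orientation']),s['qpos'])
S=cv2.imread('pics/scene0.png')[...,::-1];F=grab('scene');F['pixels']=np.ascontiguousarray(S)
r=(280,208,352,268)
h=cv2.cvtColor(up(F['pixels'],r),cv2.COLOR_RGB2HSV);m=((h[...,1]>95)).astype(np.uint8)
m=cv2.morphologyEx(m,cv2.MORPH_OPEN,np.ones((15,15)))
n,l,st,ct=cv2.connectedComponentsWithStats(m)
k=l[(240-r[1])*K,(300-r[0])*K]; print(st[k])
c=big(l==k);a=cv2.approxPolyDP(c,10,True)[:,0];p=px(a,r)
for z in(.038,.008): print(z,np.round(np.c_[p,ray(F,p,z)*1000],1).tolist())
o=up(F['pixels'],r)[...,::-1].copy();cv2.drawContours(o,[c],-1,(0,255,0),1);cv2.imwrite('pics/z1.png',o)
```

```text
1.2 [0.39458183 0.09438779 0.1522582 ] [-1.79997665e+02  1.27765079e-02 -1.64860323e+02] [ 3.32883056e-02  1.25906069e-01 -5.27367367e-01  9.17296491e-01
  1.13735925e-05 -2.30948906e-01]
[    62      0    514    447 147830]
0.038 [[351.4, 207.6, 495.2, 66.4], [315.9, 207.6, 574.3, 22.8], [319.8, 214.7, 577.5, 48.7], [287.3, 233.2, 675.1, 63.0], [288.1, 237.3, 679.1, 75.3], [311.2, 263.3, 666.5, 168.0], [338.7, 247.4, 588.8, 159.5], [340.4, 239.2, 572.5, 140.5], [351.4, 248.4, 564.2, 176.4]]
0.008 [[351.4, 207.6, 478.9, 43.8], [315.9, 207.6, 561.0, -1.4], [319.8, 214.7, 564.3, 25.5], [287.3, 233.2, 665.6, 40.3], [288.1, 237.3, 669.8, 53.0], [311.2, 263.3, 656.6, 149.3], [338.7, 247.4, 576.0, 140.4], [340.4, 239.2, 559.2, 120.7], [351.4, 248.4, 550.6, 157.9]]
```

View pics/z1.png

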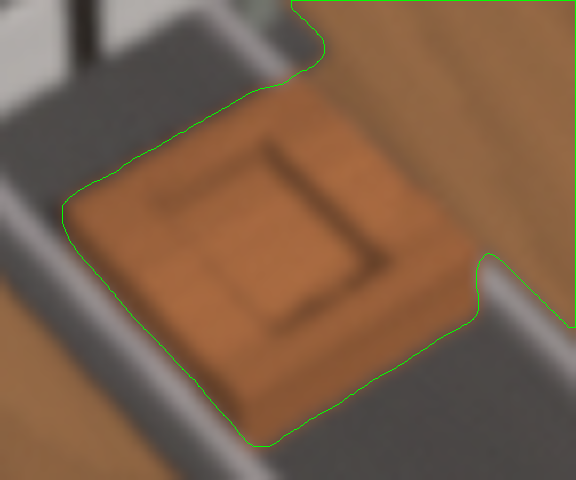

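The crop shows the shuttle's top corners at crop pixels of about (66,207), (298,84), (478,248) and (245,398). I'll project those.

Run:
```python
from m import *
F=grab('scene');r=(280,208,352,268)
for q in ([[66,207],[298,82],[478,248],[245,395]],[[155,195],[268,142],[387,262],[275,328]]):
    w=ray(F,px(q,r),.038)*1000;print(np.round(w,1).tolist(),w.mean(0),[round(float(np.linalg.norm(w[i]-w[i-1])),1) for i in range(4)])
```

```text
[[674.4, 64.3], [589.1, 54.2], [573.9, 137.6], [660.1, 151.3]] [624.35630774 101.85257881] [88.2, 85.9, 84.7, 87.2]
[[648.8, 73.1], [608.9, 71.2], [600.3, 129.1], [641.0, 134.5]] [624.7540119  101.94150058] [61.9, 39.9, 58.6, 41.1]
```

Request:
servo_tool(moves="0.02 -0.05 -0.02 0 0 0 0.0854; 0.043 -0.1 -0.03 0 0 0 0.0854; 0.043 -0.112 -0.06 0 0 0 0.0854; 0.043 -0.112 -0.06 0 0 0 0.0854")

```text
clock: 1.7
position: [0.4365, -0.0174, 0.0896]
orientation: [3.14, -0.003, -2.88]
ft_force: [0.8, 0.4, 0.3]
gripper_width: 0.0852
finger_force: 0.0
```

Request:
servo_tool(moves="0.002 -0.001 -0.03 0 0 0 0.0854; 0.002 -0.001 -0.047 0 0 0 0.0854; 0.002 -0.001 -0.047 0 0 0 0.0854; 0.002 -0.001 -0.047 0 0 0 0.03; 0.002 -0.001 -0.047 0 0 0 0.03; 0.002 -0.001 -0.047 0 0 0 0.03; 0.002 -0.001 -0.047 0 0 0 0.03; 0.002 -0.001 -0.047 0 0 0 0.03; 0.002 -0.001 -0.047 0 0 0 0.03; 0.002 -0.001 -0.047 0 0 0 0.03", force=40)

```text
clock: 2.7
position: [0.4398, -0.0166, 0.0463]
orientation: [-3.141, 0.002, -2.877]
ft_force: [-2.2, 0.7, 11.1]
gripper_width: 0.0399
finger_force: 39.4
```

Request:
servo_tool(moves="0 0 0.04 0 0 0 0.03; 0 0 0.08 0 0 0 0.03; 0.02 0.013 0.08 0 0 8.5 0.03; 0.04 0.026 0.08 0 0 17 0.03; 0.06 0.04 0.08 0 0 25.5 0.03; 0.08 0.053 0.08 0 0 34 0.03; 0.1 0.066 0.08 0 0 42.5 0.03; 0.12 0.08 0.08 0 0 51 0.03; 0.14 0.093 0.08 0 0 59.5 0.03; 0.16 0.106 0.08 0 0 68 0.03")

```text
clock: 3.7
position: [0.5998, 0.0902, 0.1256]
orientation: [3.142, 0.0, -1.684]
ft_force: [-0.9, -0.2, -2.6]
gripper_width: 0.0396
finger_force: 43.5
```

Request:
servo_tool(moves="0.01 0.007 0 0 0 8 0.03; 0.022 0.014 0 0 0 15.3 0.03; 0.022 0.014 0 0 0 15.3 0.03; 0.022 0.014 0 0 0 15.3 0.03; 0.022 0.014 0 0 0 15.3 0.03")

```text
clock: 4.2
position: [0.6205, 0.1031, 0.1254]
orientation: [3.141, -0.0, -1.426]
ft_force: [1.0, -0.0, -3.2]
gripper_width: 0.039
finger_force: 43.4
```

Run:
```python
from m import *
s=bot.state();print(s['position'],np.degrees(s['orientation']),s['ft_force'],s['qpos'])
T=grab('top','t2.png');S=grab('scene','s2.png')
a=cv2.resize(T['pixels'][140:220,225:325],(500,400),interpolation=cv2.INTER_CUBIC)
b=cv2.resize(S['pixels'][170:290,260:350],(300,400),interpolation=cv2.INTER_CUBIC)
cv2.imwrite('pics/z2.png',np.hstack([a,b])[...,::-1])
```

```text
[0.62053972 0.10313298 0.12541202] [ 1.79977707e+02 -1.26535542e-03 -8.17275561e+01] [ 0.95662959 -0.00566977 -3.22930373] [ 3.52759228e-02  5.01907685e-01 -3.10486203e-02  1.03822439e+00
 -6.43209432e-05 -1.67990177e+00]
```

View pics/z2.png

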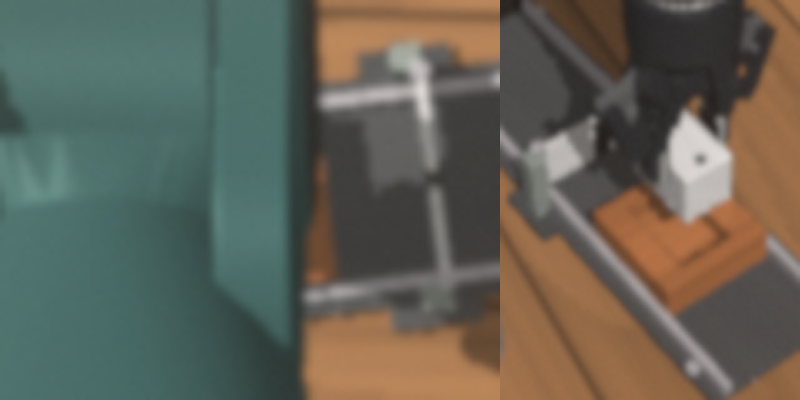

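The top view is blocked by the arm. The scene view shows the held block's rear dot at about (320,217), which is enough to compare block and shuttle in the same camera.

Run:
```python
from m import *
S=grab('scene');r=(306,200,334,240)
g=cv2.cvtColor(up(S['pixels'],r),cv2.COLOR_RGB2GRAY)
y0=int((217.4-200)*K);x0=int((320-306)*K)
w=g[y0-24:y0+24,x0-24:x0+24].astype(float);bg=np.median(w);x=np.clip(bg-25-w,0,None)
yy,xx=np.mgrid[:48,:48];p=px([[x0-24+(xx*x).sum()/x.sum(),y0-24+(yy*x).sum()/x.sum()]],r)
d=ray(S,p,.1231)[0]*1000;a=math.radians(98.3)
c=d-20.1*np.array([math.cos(a),math.sin(a)]);print(p,bg,x.max(),d,c)
c2=ray(S,p,.044)[0]
```

```text
[[319.66779931 217.30614258]] 197.0 40.0 [618.91935909 121.33388416] [621.82091873 101.4444158 ]
```

Request:
servo_tool(moves="0.002 0.0005 -0.02 0 0 0 0.03; 0.002 0.0005 -0.035 0 0 0 0.03; 0.002 0.0005 -0.038 0 0 0 0.03; 0.002 0.0005 -0.041 0 0 0 0.03; 0.002 0.0005 -0.044 0 0 0 0.03; 0.002 0.0005 -0.044 0 0 0 0.03")

```text
clock: 4.95
position: [0.6233, 0.1039, 0.0815]
orientation: [-3.141, -0.0, -1.424]
ft_force: [-0.5, 0.2, -3.4]
gripper_width: 0.0394
finger_force: 43.3
```

Request:
servo_tool(moves="0 0 -0.003 0 0 0 0.03; 0 0 -0.006 0 0 0 0.03; 0 0 -0.009 0 0 0 0.03; 0 0 -0.011 0 0 0 0.03; 0 0 -0.012 0 0 0 0.03; 0 0 -0.013 0 0 0 0.03; 0 0 -0.013 0 0 0 0.03")

```text
clock: 5.65
position: [0.6232, 0.1039, 0.0684]
orientation: [-3.141, -0.0, -1.423]
ft_force: [-1.2, -0.4, -0.8]
gripper_width: 0.0387
finger_force: 43.5
```

Request:
servo_tool(moves="0 0 -0.001 0 0 0 0.03; 0 0 -0.001 0 0 0 0.03; 0 0 -0.001 0 0 0 0.07; 0 0 -0.001 0 0 0 0.08; 0 0 -0.001 0 0 0 0.08; 0 0 -0.001 0 0 0 0.08; 0 0 0.01 0 0 0 0.08; 0 0 0.04 0 0 0 0.08; 0 0 0.08 0 0 0 0.08; 0 0 0.08 0 0 0 0.08")

```text
clock: 6.65
position: [0.6253, 0.104, 0.1539]
orientation: [-3.134, -0.001, -1.423]
ft_force: [0.2, 0.4, -0.6]
gripper_width: 0.0802
finger_force: 0.0
```

Run:
```python
from m import *
T=grab('top');S=grab('scene','s3.png')
g=ray(T,[[311.3,174.2]],.062)[0]*1000;print('gate',g)
g2=np.array([.146,-.989]);print('shuttle x', (np.array([621,102])-g)@g2, 'end stop face',ray(T,[[220+708/4.444,140+128/4.444]],.038)*1000)
b=cv2.resize(S['pixels'][170:290,260:380],(600,600),interpolation=cv2.INTER_CUBIC)
cv2.imwrite('pics/z3.png',b[...,::-1])
```

```text
gate [637.03152496   1.85781092]
shuttle x -101.3812276434322 end stop face [[ 657.44849583 -175.44807566]]
```

Request:
servo_tool(moves="-0.007 0.03 0 0 0 0 0.04; -0.012 0.06 0 0 0 0 0; -0.015 0.085 0 0 0 0 0; -0.015 0.085 0 0 0 0 0; -0.015 0.085 0 0 0 0 0; -0.015 0.085 0 0 0 0 0; -0.015 0.085 0 0 0 0 0")

```text
clock: 7.45
position: [0.6083, 0.188, 0.148]
orientation: [3.141, -0.0, -1.425]
ft_force: [-0.2, -0.0, -0.9]
gripper_width: 0.0003
finger_force: 0.0
```

View pics/z3.png

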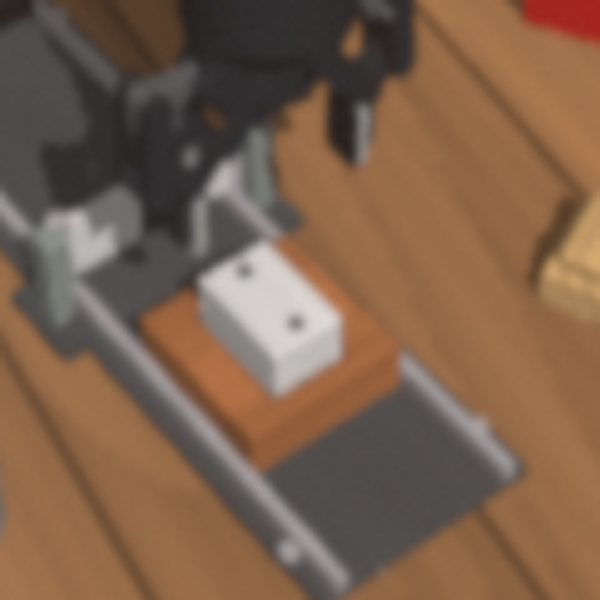

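The block is seated flat in the pocket, with both dots visible at crop (245,272) and (295,323). Next I lower the closed fingers behind the shuttle.

Request:
servo_tool(moves="0.001 0 -0.05 0 0 0 0; 0.001 0 -0.09 0 0 0 0; 0.001 0 -0.107 0 0 0 0; 0.001 0 -0.107 0 0 0 0; 0.0025 -0.01 -0.107 0 0 0 0; 0.004 -0.02 -0.107 0 0 0 0; 0.0045 -0.025 -0.107 0 0 0 0; 0.005 -0.03 -0.107 0 0 0 0; 0.006 -0.035 -0.107 0 0 0 0; 0.0065 -0.04 -0.107 0 0 0 0")

```text
clock: 8.45
position: [0.6151, 0.1493, 0.0419]
orientation: [-3.14, 0.002, -1.423]
ft_force: [-1.2, 7.1, 5.3]
gripper_width: 0.0001
finger_force: 3.5
```

Request:
servo_tool(moves="0.0015 -0.01 0 0 0 0 0; 0.003 -0.02 0 0 0 0 0; 0.0045 -0.03 0 0 0 0 0; 0.006 -0.04 0 0 0 0 0; 0.0075 -0.05 0 0 0 0 0; 0.009 -0.06 0 0 0 0 0; 0.0105 -0.07 0 0 0 0 0; 0.012 -0.08 0 0 0 0 0; 0.0135 -0.09 0 0 0 0 0; 0.015 -0.1 0 0 0 0 0")

```text
clock: 9.45
position: [0.6299, 0.0497, 0.042]
orientation: [-3.14, 0.002, -1.422]
ft_force: [-1.1, 8.8, 7.0]
gripper_width: -0.0004
finger_force: 4.9
```

Run:
```python
from m import *
S=grab('scene')
cv2.imwrite('pics/z4.png',cv2.resize(S['pixels'][150:290,230:370],(600,600),interpolation=cv2.INTER_CUBIC)[...,::-1])
```

```text
(no output)
```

View pics/z4.png

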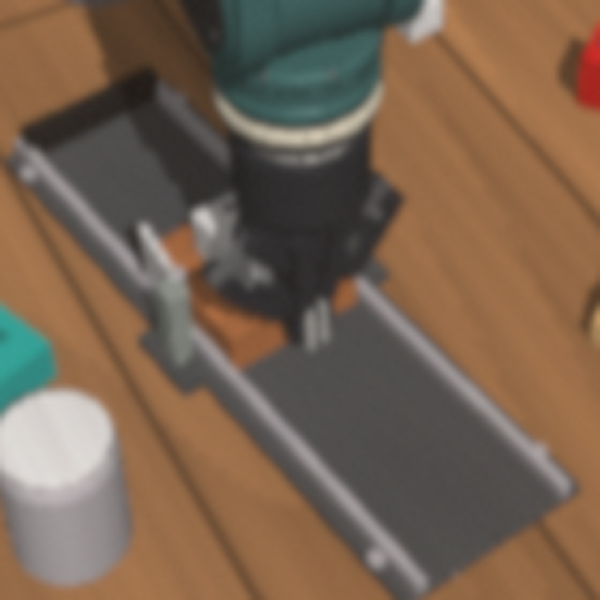

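The shuttle is entering the gate with the left flap swung open, and the fingers are at the middle of its rear face. I'll keep pushing.

Request:
servo_tool(moves="0.0015 -0.01 0 0 0 0 0; 0.003 -0.02 0 0 0 0 0; 0.0045 -0.03 0 0 0 0 0; 0.006 -0.04 0 0 0 0 0; 0.0075 -0.05 0 0 0 0 0; 0.009 -0.06 0 0 0 0 0; 0.0105 -0.07 0 0 0 0 0; 0.012 -0.08 0 0 0 0 0; 0.0135 -0.09 0 0 0 0 0; 0.015 -0.1 0 0 0 0 0")

```text
clock: 10.5
position: [0.6448, -0.0506, 0.0419]
orientation: [-3.141, 0.001, -1.423]
ft_force: [-0.5, 6.8, 7.4]
gripper_width: 0.0004
finger_force: 2.5
```

Request:
servo_tool(moves="0.001 -0.007 0 0 0 0 0; 0.002 -0.012 0 0 0 0 0; 0.0025 -0.016 0 0 0 0 0; 0.003 -0.018 0 0 0 0 0; 0.003 -0.018 0 0 0 0 0; 0.003 -0.016 0 0 0 0 0; 0.003 -0.016 0 0 0 0 0")

```text
clock: 11.2
position: [0.6476, -0.067, 0.0413]
orientation: [3.141, -0.0, -1.423]
ft_force: [0.2, 0.1, -0.9]
gripper_width: 0.0001
finger_force: 0.0
```

Contact is released. I'll rise straight out, then retreat to the left and high.

Request:
servo_tool(moves="0 0 0.03 0 0 0 0; 0 0 0.07 0 0 0 0; 0 0 0.11 0 0 0 0; 0 0 0.16 0 0 0 0; -0.04 0.03 0.2 0 0 0 0; -0.08 0.06 0.2 0 0 0 0; -0.12 0.1 0.2 0 0 0 0; -0.16 0.14 0.2 0 0 0 0; -0.2 0.18 0.2 0 0 0 0; -0.25 0.22 0.2 0 0 0 0")

```text
clock: 12.2
position: [0.4303, 0.1245, 0.2413]
orientation: [-3.141, -0.0, -1.424]
ft_force: [1.0, 0.7, 0.9]
gripper_width: 0.0001
finger_force: 0.0
```

Run:
```python
from m import *
T=grab('top');S=grab('scene')
a=cv2.resize(T['pixels'][130:225,220:400],(800,422),interpolation=cv2.INTER_CUBIC)[:, :800]
cv2.imwrite('pics/z5.png',np.vstack([cv2.resize(T['pixels'][140:215,220:400],(640,267),interpolation=cv2.INTER_CUBIC),cv2.resize(S['pixels'][150:220,220:357],(640,327),interpolation=cv2.INTER_CUBIC)])[...,::-1])
print(bot.state()['position'],bot.state()['clock'])
```

```text
[0.42768002 0.12608294 0.24171745] 12.3
```

View pics/z5.png

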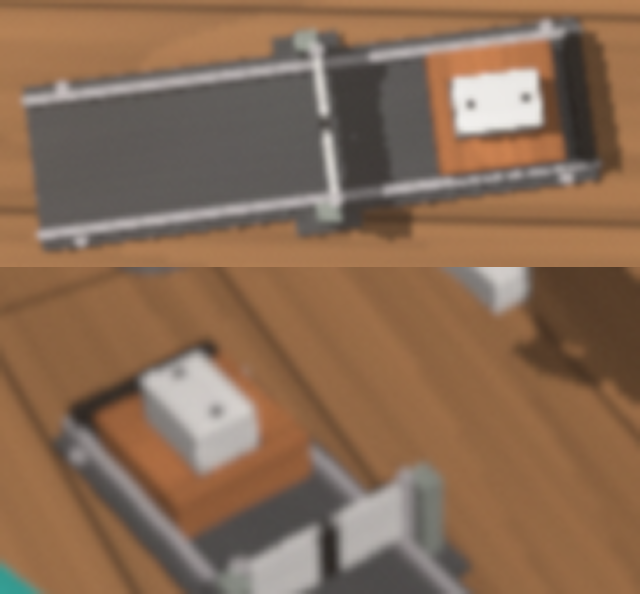

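Both flaps are shut, the shuttle is about 125 mm past the gate line, and the block is still seated. I'm handing in.

```bash
python3 -c "
from h import *
print(order.job_done())"
```

```text
the job is handed in; nothing more can be done
None
```

I handed the job in: the last pictures show the block seated in the shuttle, the shuttle about 125 mm past the gate line and both flaps shut behind it, but the hand-in gave no verdict.

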